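# Pack the gift tins and fill the carton's gap

## Task

Finish this packing bench: stand each of the three loose tins in the empty box base of its own shape (round, square, oblong), flat on the floor of the base. In the part-packed carton, fill the gap beside the taped-in tin with the two packers that together fill it snugly, standing side by side on the carton's floor with their thickness along the gap, without forcing them; leave the packer you do not need standing on the table, clear of the carton. Set things down rather than dropping them.

Things in the scene. Friction and masses are not known exactly. Their poses are not given: they have to be found in the camera images.
- round_tin: Closed metal tin with a paper band, standing upright and loose on the table. Origin: centre of its underside. Round, 64 mm diameter, 50 mm high.
- square_tin: Closed metal tin with a paper band, standing upright and loose on the table. Origin: centre of its underside. Square, 60 x 60 mm (x and y), 50 mm high.
- long_tin: Closed metal tin with a paper band, standing upright and loose on the table. Origin: centre of its underside. Oblong, 46 mm wide along its x, 104 mm long along its y, 50 mm high.
- thin_packer: Brown block of glued corrugated board, loose, standing on edge on the table: 60 mm wide (its y), 56 mm high (its z), long edges bevelled 3.5 mm, 14 mm thick (its x): the thinnest of three packers. Origin: centre of its underside.
- middle_packer: Brown block of glued corrugated board, loose, standing on edge on the table: 60 mm wide (its y), 56 mm high (its z), long edges bevelled 3.5 mm, 22 mm thick (its x): the middle one of three packers. Origin: centre of its underside.
- thick_packer: Brown block of glued corrugated board, loose, standing on edge on the table: 60 mm wide (its y), 56 mm high (its z), long edges bevelled 3.5 mm, 31 mm thick (its x): the thickest of three packers. Origin: centre of its underside.
- round_base: Shallow empty white card box base, open at the top, fixed to the table. Walls 4 mm thick, 22 mm high over the table; its floor is 4 mm above the table, so the walls stand 18 mm above the floor. Origin: centre of its underside, on the table. Round, 90 mm outside and 82 mm inside diameter.
- square_base: Shallow empty white card box base, open at the top, fixed to the table. Walls 4 mm thick, 22 mm high over the table; its floor is 4 mm above the table, so the walls stand 18 mm above the floor. Origin: centre of its underside, on the table. Square, 86 mm outside and 78 mm inside along both x and y.
- long_base: Shallow empty white card box base, open at the top, fixed to the table. Walls 4 mm thick, 22 mm high over the table; its floor is 4 mm above the table, so the walls stand 18 mm above the floor. Origin: centre of its underside, on the table. Oblong, outside 72 mm along its x and 130 mm along its y, inside 64 x 122 mm.
- carton: Part-packed white carton with open flaps, fixed. Inside 128 (x) x 76 mm (y), walls 4 thick, top 30 mm above table, floor 4. Origin: centre of underside. A round tin (70 diameter, top at 54 mm) is taped in its +x end; the empty gap runs 58 mm from the end wall (x = -64) to the tin (x = -6). End flaps lean up and out to 49 mm high, 12 mm out; side flaps hang out and down 21 mm.
Mind the look-alikes: they are no part of the job. What is shaped like the round_base but turquoise or yellow is not meant.

How it is judged:
By the outcome, as a careful person would: the job done as asked, in the order asked, and still so for the second after the job is handed in, with the robot touching nothing.
It also fails if it takes over 131 s, if anything falls off the work surface, if the arm or the gripper's body presses on something with over 40 N, if the wrist force passes 120 N, or if a joint passes its speed limit or range.

## Robot

A 6-joint arm with a two-finger parallel gripper is mounted at the origin on the work surface. World frame = base frame: x ahead of the robot, y to its left, z up, the work surface at z = 0. Lengths are in mm, angles in rad, forces in N, time in s.
With the tool pointing down it reaches from about 300 to 775 mm from the base axis. Payload 14.6 kg.
Tool frame: the origin (TCP) lies on the centre line of the jaws, within the pads' length; the fingertips stand 8 mm ahead of it and the grasp point (between the pads) lies 11 mm behind it; z points along the fingers, y is the line along which they close (so a half turn about z gives the same grasp; the last joint's range is limited). The gripper opens to 94 mm and grips with 3 to 60 N. Pads are 16 mm wide; open, the fingers measure 119 mm over their backs; the gripper's body (75 mm by 177 mm) begins 78 mm behind the grasp point.
Start: joints at [-1.385, 0.3, 1.521, -0, 1.321, -0.067], TCP at [137.557, -532.51, 213.446] pointing down, gripper open.
Joint ranges: [-3.03, 3.03], [-0.79, 2.21], [0.23, 2.52], [-1.04, 4.18], [0, 3.07], [-2.55, 2.55]. Speed limits (rad/s): [2.22, 2.22, 2.57, 3.14, 3.14, 3.14].

## Interface

Orientations are given as [roll, pitch, yaw] about the fixed x, y, z axes, in that order (R = Rz(yaw) Ry(pitch) Rx(roll)).
In Python, from cell import manip gives the robot as it stands.
- The arm moves only by the tool jog_arm, never from a script. Its argument "rows" is one flat list of numbers, 7 for each row, row after row: the shift along the world's x, y, z in cm, then the turn, a rotation vector about the world's x, y, z in rad, then the closure, from 0 (fully open) to 1 (shut). In form: [dx, dy, dz, rx, ry, rz, fingers, dx, dy, dz, rx, ry, rz, fingers, ...]. A call has 1 to 20 rows; each row shifts and turns the commanded pose from where the row before left it; what a row does not reach is not made up. A row lasts 1/12 s, in which the tool goes at most 41.7 mm and 7.16 degrees, less where a joint would pass 70% of its speed; a pose out of reach is approached as far as the arm can. A call with a gripper value outside its range is refused whole. The fingers move at their own pace and stop on an object; "newtons" is the grip in N (left out, the last holds). Time passes only in rows, so rows that do not move let the fingers close. It gives the time, the measured TCP pose, the force, the opening and the grip force at its end, in the units of the state.
- manip.read_state(): the state, without advancing time (a new reading comes with each control period).
- manip.camera(name): name is "scene" or "top" or "wrist"; returns (picture, depth): 480x640x3 uint8, blue, green, red; 480x640 float32, mm along the optical axis (not along the pixel's ray), 0 where there is no reading.
- manip.camera_model(name): a dict with "K" (3x3 intrinsics, pixels), "R" (3x3) and "t" (3): a world point X has camera coordinates R X + t. Camera axes: x right, y down, z forward; pixel columns grow to the right and rows downward; lengths in mm; the calibration is good to about 2 mm. A picture is of the moment at which its call begins: read the wrist's pose just before it. camera_model takes no time and is no camera call; for the wrist camera it gives the pose at the moment of the call.
- manip.sign_off(): hands the job in; it is judged then, once.
The state is a dict: "clock": time; "joints": joint angles; "qd": joint speeds; "effort": joint torques, N m; "eef_pos": TCP position; "eef_rot": TCP orientation; "wrist_force": force on the tool from outside, world axes, zero at the start; "moment": the same for the moment, N m; "finger_gap": finger opening in mm; "finger_force": force on a finger pad.
Only numpy, scipy, OpenCV 4.12 (cv2) and the standard library are available. Lean on these libraries where they do the work, as an engineer would, in place of code of your own. Each camera call takes 0.05 s, during which the arm holds its last target. There are 200 camera calls.

## Working session

There is one attempt and no reset: what is moved stays moved. The work goes in short steps, Python scripts to look and compute and a tool call to move; the robot and the scene stay as the last step left them, time stands still between calls to the robot, and variables do not carry over. Pictures are saved under pics/ and viewed, at most 14 in all, crops included, and the job is handed in when it is done.

Besides the shell and the picture viewer there is one more tool, called after "Call:" by a JSON object that holds its "fn" and its "kwargs". jog_arm: Moves the arm, as the interface text tells. Its arguments: {"type":"object","properties":{"rows":{"type":"array"},"newtons":{"type":"number"}},"required":["rows"]}

```bash
mkdir -p pics; python3 - <<'E'
from cell import manip
import cv2,numpy as np
for n in("scene","top"):
    im,d=manip.camera(n); cv2.imwrite(f"pics/{n}0.png",im); np.savez(f"{n}0.npz",im=im,d=d,**manip.camera_model(n))
    m=manip.camera_model(n); print(n,m["K"].tolist(),m["R"].round(3).tolist(),m["t"].round(1).tolist(),(d>0).mean())
print(manip.read_state())
E
```

```text
scene [[479.72836562724956, 0.0, 314.62460753413956], [0.0, 479.72836562724956, 245.48572113107844], [0.0, 0.0, 1.0]] [[-0.786, 0.618, 0.017], [0.371, 0.494, -0.786], [-0.494, -0.612, -0.617]] [383.5, -167.0, 1308.5] 0.9959407552083334
top [[515.1084345510876, 0.0, 327.8441329845303], [0.0, 515.1084345510876, 231.3508217410702], [0.0, 0.0, 1.0]] [[0.006, -1.0, 0.005], [-0.997, -0.007, -0.083], [0.083, -0.005, -0.997]] [4.8, 513.3, 1055.7] 0.9961067708333333
{'clock': 0.1, 'joints': array([-1.38457403e+00,  3.00436426e-01,  1.52148495e+00,  1.26898761e-05,
        1.32069800e+00, -6.65775844e-02]), 'qd': array([-0.00130679, -0.00265356, -0.00290407,  0.00088007, -0.00045936,
       -0.00069611]), 'effort': array([ 1.45580070e-03, -5.32646549e+01, -3.53282619e+01,  7.10033672e-02,
        2.34873604e-02, -6.36949471e-05]), 'eef_pos': array([ 137.53636558, -532.3055903 ,  212.94601054]), 'eef_rot': array([-3.14056903e+00, -8.05704297e-05,  2.52796690e-01]), 'wrist_force': array([-0.51159034, -0.84085732,  0.03777135]), 'moment': array([ 0.04003109, -0.03539499,  0.04721749]), 'finger_force': 0.0, 'finger_gap': 94.29779550438575}
```

View pics/top0.png

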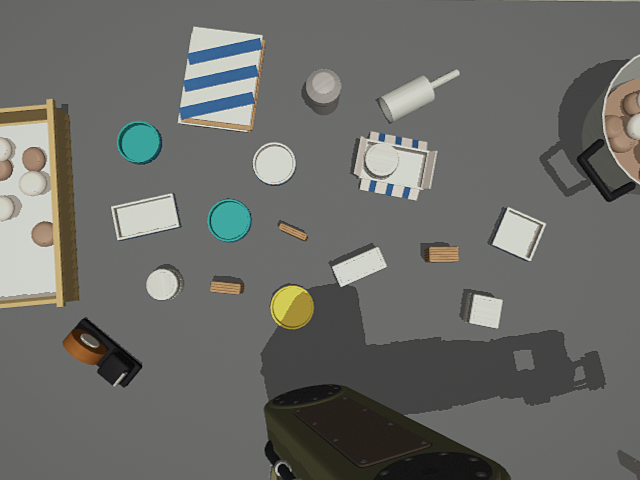

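View pics/scene0.png

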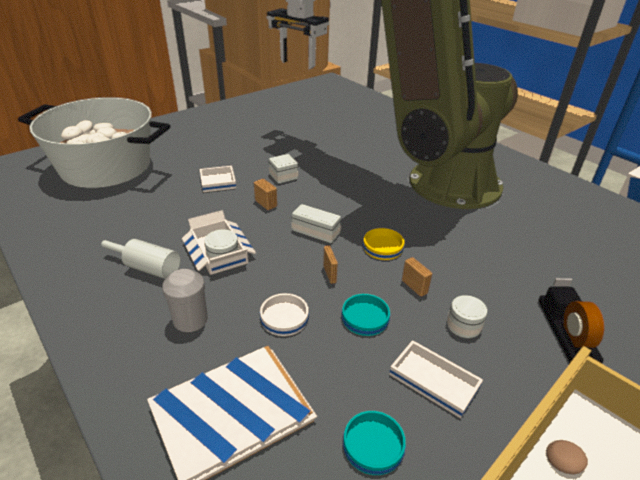

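The top picture shows these, by pixel:
- **Tins:** round (163,284), square (486,311), oblong (359,266).
- **Packers:** thin (293,231), middle (226,287), thick (443,254).
- **Bases and carton:** round base, white (274,163); square base (518,234); long base (146,216); carton (395,165).

The round-base candidates are white (274,163), turquoise (139,143) and (229,220), and yellow (292,307). Only the white one fits the description. I'll confirm that in a crop.

```bash
cat > h.py <<'E'
import numpy as np,cv2
def cloud(z):
    d=z["d"]; v,u=np.mgrid[:480,:640]; K=z["K"]
    P=np.stack([(u-K[0,2])/K[0,0]*d,(v-K[1,2])/K[1,1]*d,d],-1)
    W=(P-z["t"])@z["R"]; W[d<=0]=np.nan; return W
def cast(z,uv,h):
    uv=np.asarray(uv,float).reshape(-1,2); r=np.c_[uv,np.ones(len(uv))]@np.linalg.inv(z["K"]).T@z["R"]; c=-z["R"].T@z["t"]
    return (c+r*((h-c[2])/r[:,2])[:,None])[:,:2]
def tri(za,a,zb,b):
    A=[];y=[]
    for z,p in((za,a),(zb,b)):
        r=z["R"].T@np.linalg.inv(z["K"])@np.array([*p,1.]);r/=np.linalg.norm(r);c=-z["R"].T@z["t"]
        M=np.eye(3)-np.outer(r,r);A.append(M);y.append(M@c)
    return np.linalg.lstsq(np.vstack(A),np.hstack(y),rcond=None)[0]
E
cat > m1.py <<'E'
from h import *
T=np.load("top0.npz");S=np.load("scene0.npz")
Z={"top":T,"scene":S}; C={k:cloud(v) for k,v in Z.items()}
print("table z",[np.nanmedian(C["top"][a:b,c:d,2]).round(1) for a,b,c,d in((20,40,50,100),(190,200,330,345),(300,320,380,420))], np.nanmedian(C["scene"][300:320,100:130,2]).round(1))
# name: top px, height, scene px
I=dict(round_tin=((163,284),50,(467,306)),square_tin=((486,311),50,(283,163)),long_tin=((359,266),50,(316,216)),
thin=((293,231),56,(330,255)),middle=((226,287),56,(416,272)),thick=((443,254),56,(264,190)),
round_base=((274,163),22,(284,310)),square_base=((518,234),22,(217,175)),long_base=((146,216),22,(436,372)))
for n,(pt,h,ps) in I.items():
    cs={}
    for k,p in(("top",pt),("scene",ps)):
        W=C[k]; z=Z[k]; hsv=cv2.cvtColor(z["im"],cv2.COLOR_BGR2HSV)
        x0=cast(T,[pt],h)[0]
        col=((hsv[...,1]>90)&(hsv[...,0]<25)) if n in("thin","middle","thick") else (hsv[...,2]>110)
        near=np.hypot(W[...,0]-x0[0],W[...,1]-x0[1])<85
        zz=W[...,2]; cand=col&near&(zz>10)&(zz<75)
        if k=="top": lab=cv2.connectedComponents(cand.astype(np.uint8))[1]
        else: lab=cv2.connectedComponents(cand.astype(np.uint8))[1]
        l=lab[cand]; 
        # component nearest to x0
        best=min([i for i in set(l) if (lab==i).sum()>25],key=lambda i:np.hypot(*(W[lab==i][:,:2].mean(0)-x0)))
        m=lab==best; ht=np.percentile(zz[m],85 if h>30 else 75)
        top=m&(abs(zz-ht)<4)
        q=cv2.findContours(top.astype(np.uint8),cv2.RETR_EXTERNAL,cv2.CHAIN_APPROX_NONE)[0]; q=max(q,key=len)
        g=cast(z,q,ht).astype(np.float32); r=cv2.minAreaRect(g)
        b=cv2.boxPoints(r); e=b[1]-b[0],b[2]-b[1]; L=max(e,key=np.linalg.norm); yaw=np.degrees(np.arctan2(L[1],L[0]))%180
        mm=cv2.moments(q); cs[k]=(r[0])
        R=z["R"];cc=z["K"]@(R@np.array([*r[0],ht])+z["t"]); cs[k]=cc[:2]/cc[2]
        print(n,k,"z",ht.round(1),"c",np.round(r[0],1),"size",np.round(sorted(r[1]),1),"long-axis deg",round(yaw,1))
    print("   tri",tri(T,cs["top"],S,cs["scene"]).round(1))
im=T["im"]
cv2.imwrite("pics/carton.png",cv2.resize(np.vstack([im[120:210,230:450]]),None,fx=3.6,fy=3.6,interpolation=cv2.INTER_CUBIC))
E
python3 m1.py
```

```text
table z [np.float64(0.4), np.float64(-0.1), np.float64(-0.3)] 0.5
round_tin top z 51.8 c [402.3 343.1] size [60.  60.5] long-axis deg 90.4
round_tin scene z 52.1 c [405.3 343.7] size [59.9 64.4] long-axis deg 36.1
   tri [402.7 343.1  50. ]
square_tin top z 52.1 c [ 352.4 -308.8] size [58.2 59.3] long-axis deg 169.5
square_tin scene z 51.9 c [ 357.  -307.6] size [60.  63.8] long-axis deg 79.2
   tri [ 353.2 -310.7   49.2]
long_tin top z 52.1 c [440.1 -54.8] size [ 45.4 102.9] long-axis deg 114.0
long_tin scene z 51.9 c [444.4 -52.8] size [ 50.7 102.9] long-axis deg 114.1
   tri [440.9 -55.7  48.8]
thin top z 57.4 c [510.1  80.8] size [13.5 58.2] long-axis deg 66.4
thin scene z 56.8 c [513.5  81.4] size [14. 62.] long-axis deg 66.0
   tri [511.   80.2  54.8]
middle top z 57.4 c [396.4 213.4] size [20.8 58.6] long-axis deg 84.1
middle scene z 56.9 c [399.6 213.9] size [25.5 59.6] long-axis deg 85.7
   tri [396.9 213.2  55. ]
thick top z 57.5 c [ 466.  -224.1] size [28.2 60.2] long-axis deg 90.4
thick scene z 56.8 c [ 470.1 -223.4] size [33.7 64.9] long-axis deg 90.8
   tri [ 467.2 -225.6   54.5]
round_base top z 22.7 c [656.2 123.7] size [86.6 87.8] long-axis deg 0.7
round_base scene z 22.2 c [658.5 123.1] size [89.4 91.9] long-axis deg 32.5
   tri [657.3 123.2  21.4]
square_base top z 23.4 c [ 510.7 -390. ] size [86.4 86.5] long-axis deg 66.1
square_base scene z 22.2 c [ 513.4 -389.9] size [85.4 97.2] long-axis deg 66.4
   tri [ 511.6 -391.6   20.6]
long_base top z 22.6 c [541.9 391.4] size [ 72.8 131.2] long-axis deg 103.0
long_base scene z 22.5 c [543.6 390.5] size [ 76.1 130.5] long-axis deg 103.2
   tri [542.5 390.9  22. ]
```

View pics/carton.png

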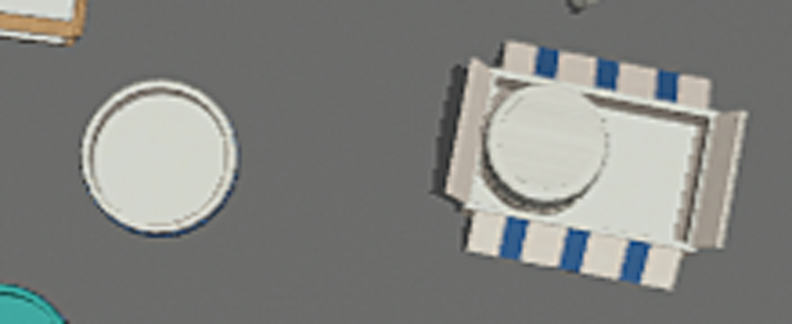

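The crop confirms that the white round rim (158,157 in the crop) is the round_base: it is empty, white and of the right size. The carton's taped tin is on its left (545,145) and the gap is on its right. Measured heights match the text (tins about 50, packers about 56, rims about 22). I'll move over the square tin and look with the wrist camera.

Call:
{"fn": "jog_arm", "kwargs": {"rows": [2.16,2.2,0,0,0,-0.044,0,2.16,2.2,0,0,0,-0.044,0,2.16,2.2,0,0,0,-0.044,0,2.16,2.2,0,0,0,-0.044,0,2.16,2.2,0,0,0,-0.044,0,2.16,2.2,0,0,0,-0.044,0,2.16,2.2,0,0,0,-0.044,0,2.16,2.2,0,0,0,-0.044,0,2.16,2.2,0,0,0,-0.044,0,2.16,2.2,0,0,0,-0.044,0,0,0,0,0,0,0,0,0,0,0,0,0,0,0]}}

```text
clock: 1.1
eef_pos: [354.2, -311.6, 213.3]
eef_rot: [-3.141, 0.0, -0.184]
wrist_force: [-0.8, -0.1, -0.5]
finger_gap: 93.9
finger_force: 0.0
```

```bash
cat > w.py <<'E'
import sys
from cell import manip
from h import *
def shot(tag,view=False):
    s=manip.read_state(); m=manip.camera_model("wrist"); im,d=manip.camera("wrist"); np.savez(tag+".npz",im=im,d=d,**m)
    print("eef",s["eef_pos"].round(1),s["eef_rot"].round(4),"gap",round(s["finger_gap"],1),"t",round(s["clock"],2))
    return dict(im=im,d=d,**m)
def comps(z,h,brown=False,tol=4,rim=False,show=True,minpx=300):
    """pieces of the right colour with depth height near h; contour cast on plane at their median height"""
    W=cloud(z);hsv=cv2.cvtColor(z["im"],cv2.COLOR_BGR2HSV)
    col=((hsv[...,1]>90)&(hsv[...,0]<25)) if brown else ((hsv[...,2]>110)&(hsv[...,1]<90))
    m=(col&(abs(W[...,2]-h)<tol)).astype(np.uint8); n,lab,st,ce=cv2.connectedComponentsWithStats(m)
    out=[]
    for i in range(1,n):
        if st[i,4]<minpx: continue
        q=max(cv2.findContours((lab==i).astype(np.uint8),cv2.RETR_EXTERNAL,cv2.CHAIN_APPROX_NONE)[0],key=len)
        ht=np.nanmedian(W[lab==i][:,2]); g=cast(z,q,ht).astype(np.float32); r=cv2.minAreaRect(g)
        b=cv2.boxPoints(r);L=max((b[1]-b[0],b[2]-b[1]),key=np.linalg.norm);yaw=np.degrees(np.arctan2(L[1],L[0]))%180
        edge=bool((q.reshape(-1,2).min()<2)|(q[...,0].max()>637)|(q[...,1].max()>477))
        out.append((r[0],sorted(r[1]),yaw,ht))
        if show: print("px",ce[i].round(),"z",round(float(ht),1),"c",np.round(r[0],1),"size",np.round(sorted(r[1]),1),"deg",round(float(yaw),1),"CUT" if edge else "")
    return out
E
python3 - <<'E'
from w import *
z=shot("w1"); cv2.imwrite("pics/w1.png",z["im"]); comps(z,50,tol=5)
c=-z["R"].T@z["t"]; print("cam",c.round(1),z["R"].round(2).tolist())
E
```

```text
eef [ 354.2 -311.6  213.3] [-3.1414e+00  4.0000e-04 -1.8440e-01] gap 93.9 t 1.1
px [ 21. 165.] z 51.2 c [446.9 -75.2] size [45.8 65.9] deg 115.1 CUT
px [324. 229.] z 51.3 c [ 352.6 -311.2] size [58.4 59.1] deg 79.4 
cam [ 418.7 -324.   385.5] [[-0.18, -0.98, -0.0], [-0.96, 0.18, 0.23], [-0.23, 0.04, -0.97]]
```

View pics/w1.png

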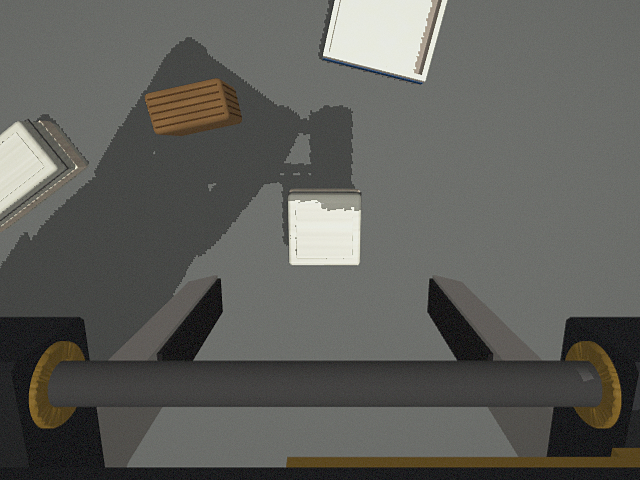

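The wrist view shows the square tin at (324,229), centred between the fingers, with its base cut off at the top (385,35). The measured (352.6, -311.2) agrees with the triangulation. I'll grasp it.

Call:
{"fn": "jog_arm", "kwargs": {"rows": [-0.1,0,-2.6,0,0,0,0,0,0,-2.6,0,0,0,0,0,0,-2.6,0,0,0,0,0,0,-2.6,0,0,0,0,0,0,-2.6,0,0,0,0,0,0,-2.6,0,0,0,0,0,0,-2.1,0,0,0,0,0,0,-0.6,0,0,0,0,0,0,0,0,0,0,0,0,0,0,0,0,0,1,0,0,0,0,0,0,1,0,0,0,0,0,0,1,0,0,0,0,0,0,1,0,0,0,0,0,0,1,0,0,0,0,0,0,1], "newtons": 25}}

```text
clock: 2.4
eef_pos: [352.7, -312.5, 30.9]
eef_rot: [3.142, -0.001, -0.187]
wrist_force: [-1.1, 3.3, 5.3]
finger_gap: 60.0
finger_force: 25.0
```

Call:
{"fn": "jog_arm", "kwargs": {"rows": [0,0,1,0,0,0,1,0,0,2,0,0,0,1,0,0,2.5,0,0,0,1,0,0,2.5,0,0,0,1,1,-0.5,1,0,0,-0.03,1,2,-1,0,0,0,-0.03,1,2,-1,0,0,0,-0.03,1,2,-1,0,0,0,-0.03,1,2,-1,0,0,0,-0.03,1,2,-1,0,0,0,-0.03,1,2,-1,0,0,0,-0.03,1,2,-1,0,0,0,-0.02,1,0.9,-0.4,0,0,0,0,1,0,0,0,0,0,0,1,0,0,0,0,0,0,1]}}

```text
clock: 3.65
eef_pos: [511.2, -391.2, 120.2]
eef_rot: [-3.141, 0.001, -0.417]
wrist_force: [-0.7, 0.8, -2.5]
finger_gap: 59.9
finger_force: 25.0
```

```bash
python3 - <<'E'
from w import *
z=shot("w2"); comps(z,22,tol=3); print();comps(z,130,tol=40)
cv2.imwrite("pics/w2.png",z["im"])
E
```

```text
eef [ 511.2 -391.2  120.2] [-3.1414e+00  1.1000e-03 -4.1670e-01] gap 59.9 t 3.65
px [325. 192.] z 22.9 c [ 537.1 -403.4] size [28.8 86. ] deg 65.7 

px [323. 230.] z 112.0 c [ 537.4 -403.3] size [ 5.  60.7] deg 65.7 
px [324. 302.] z 140.6 c [ 516.2 -393.8] size [47.5 58.3] deg 66.1
```

View pics/w2.png

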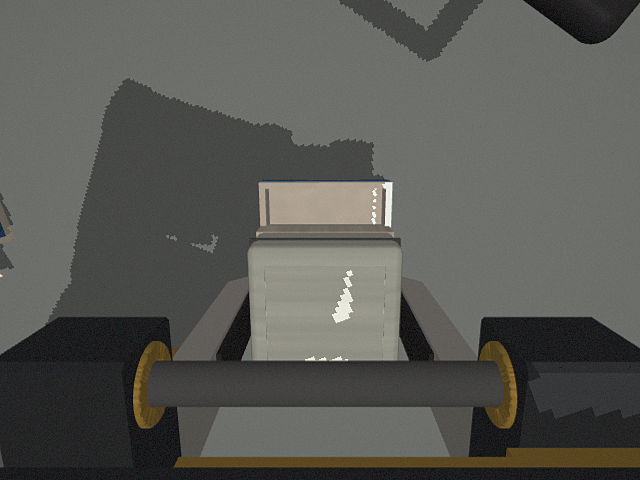

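The far rim at (325,192) gives a base centre of about (511.0, -391.6), within 0.5 mm of the tool. I'll lower it.

Call:
{"fn": "jog_arm", "kwargs": {"rows": [0,0,-2,0,0,0,1,0,0,-2,0,0,0,1,0,0,-2,0,0,0,1,0,0,-1.2,0,0,0,1,0,0,-0.6,0,0,0,1,0,0,-0.4,0,0,0,1,0,0,-0.2,0,0,0,1,0,0,-0.1,0,0,0,1,0,0,0,0,0,0,1]}}

```text
clock: 4.45
eef_pos: [511.8, -391.7, 36.2]
eef_rot: [3.141, -0.001, -0.417]
wrist_force: [-0.6, 0.1, -1.9]
finger_gap: 59.7
finger_force: 25.0
```

Call:
{"fn": "jog_arm", "kwargs": {"rows": [0,0,-0.06,0,0,0,1,0,0,-0.06,0,0,0,1,0,0,0,0,0,0,1]}}

```text
clock: 4.7
eef_pos: [511.8, -391.8, 35.0]
eef_rot: [3.141, -0.001, -0.417]
wrist_force: [-2.3, 0.8, 2.4]
finger_gap: 59.7
finger_force: 25.0
```

Call:
{"fn": "jog_arm", "kwargs": {"rows": [0,0,0,0,0,0,0.25,0,0,0,0,0,0,0.2,0,0,0,0,0,0,0.2,0,0,0,0,0,0,0.2,0,0,1.5,0,0,0,0.2,0,0,3.5,0,0,0,0.2,-0.3,1.4,0.4,0,0,0.1,0,-0.3,1.4,0.4,0,0,0.1,0,-0.3,1.4,0.4,0,0,0.1,0,-0.3,1.4,0.4,0,0,0.1,0,-0.3,1.4,0.4,0,0,0.1,0,-0.3,1.4,0.4,0,0,0.1,0,-0.3,1.4,0.4,0,0,0.1,0,-0.3,1.4,0.4,0,0,0.1,0,-0.3,1.4,0.4,0,0,0.1,0,-0.3,1.4,0.4,0,0,0.1,0,-0.3,1.4,0.4,0,0,0.1,0,-0.3,1.4,0.4,0,0,0.1,0,-0.3,1.4,0.4,0,0,0.1,0,-0.3,1.4,0.4,0,0,0.1,0]}}

```text
clock: 6.37
eef_pos: [469.4, -194.8, 140.5]
eef_rot: [3.141, -0.0, 0.988]
wrist_force: [0.3, 0.5, 0.3]
finger_gap: 93.8
finger_force: 0.0
```

Call:
{"fn": "jog_arm", "kwargs": {"rows": [-0.3,1.4,0.4,0,0,0.1,0,-0.3,1.4,0.4,0,0,0.1,0,-0.3,1.4,0.4,0,0,0.1,0,-0.3,1.4,0.4,0,0,0.1,0,-0.3,1.4,0.4,0,0,0.1,0,-0.3,1.4,0.4,0,0,0.1,0,-0.3,1.4,0.4,0,0,0.1,0,-0.3,1.4,0.4,0,0,0.1,0,-0.3,1.4,0.4,0,0,0.1,0,-0.3,1.4,0.4,0,0,0.1,0,0,0,0,0,0,0,0,0,0,0,0,0,0,0]}}

```text
clock: 7.37
eef_pos: [439.7, -55.4, 180.5]
eef_rot: [3.141, 0.001, 1.981]
wrist_force: [0.5, -0.5, 0.6]
finger_gap: 93.6
finger_force: 0.0
```

```bash
python3 - <<'E'
from w import *
z=shot("w3"); comps(z,51,tol=5); print("top:")
im,d=manip.camera("top"); t=dict(im=im,d=d,**manip.camera_model("top")); comps(t,54,tol=5); comps(t,22,tol=3)
E
```

```text
eef [439.7 -55.4 180.5] [3.1410e+00 5.0000e-04 1.9813e+00] gap 93.6 t 7.37
px [325. 233.] z 51.3 c [439.2 -54.9] size [ 45.2 102.2] deg 114.0 
top:
px [408.  96.] z 55.6 c [ 794.  -156.2] size [ 49.5 101.1] deg 119.9 
px [619.  98.] z 57.5 c [ 795.9 -597.9] size [ 55.7 100.3] deg 158.2 CUT
px [381. 159.] z 54.3 c [660.3 -99.9] size [65.7 66.7] deg 0.0 
px [629. 162.] z 57.4 c [ 653.4 -606.6] size [43.1 63.8] deg 18.1 CUT
px [ 30. 183.] z 53.1 c [605.3 615.1] size [46.  46.7] deg 93.0 
px [524. 233.] z 54.2 c [ 510.6 -390. ] size [58.9 59. ] deg 156.1 
px [161. 284.] z 50.9 c [401.4 343.8] size [59.9 60.6] deg 7.0 
px [217.  38.] z 23.3 c [935.7 234.3] size [ 54.  158.6] deg 98.9 
px [223.  64.] z 23.3 c [870.4 235.5] size [ 38.9 168.7] deg 101.1 
px [219.  91.] z 23.3 c [811.1 243. ] size [ 45.1 171. ] deg 98.6 
px [229. 116.] z 23.2 c [750.4 229.2] size [ 45.3 132.2] deg 102.1
```

Call:
{"fn": "jog_arm", "kwargs": {"rows": [0,0,-2.5,0,0,0.009,0,0,0,-2.5,0,0,0,0,0,0,-2.5,0,0,0,0,0,0,-2.5,0,0,0,0,0,0,-2.5,0,0,0,0,0,0,-1.8,0,0,0,0,0,0,-0.6,0,0,0,0,0,0,0,0,0,0,0,0,0,0,0,0,0,1,0,0,0,0,0,0,1,0,0,0,0,0,0,1,0,0,0,0,0,0,1,0,0,0,0,0,0,1,0,0,0,0,0,0,1,0,0,0,0,0,0,1], "newtons": 25}}

```text
clock: 8.72
eef_pos: [439.6, -55.5, 31.4]
eef_rot: [3.141, 0.0, 1.992]
wrist_force: [-0.3, 0.0, 0.5]
finger_gap: 50.4
finger_force: 0.0
```

Call:
{"fn": "jog_arm", "kwargs": {"rows": [0,0,0,0,0,0,1,0,0,0,0,0,0,1,0,0,0,0,0,0,1,0,0,1,0,0,0,1,0,0,2,0,0,0,1,0,0,2.5,0,0,0,1,0,0,2.5,0,0,0,1,0,0,1,0,0,0,1]}}

```text
clock: 9.38
eef_pos: [440.4, -55.7, 124.5]
eef_rot: [3.139, 0.002, 1.992]
wrist_force: [0.3, -0.7, -1.8]
finger_gap: 45.8
finger_force: 25.0
```

Call:
{"fn": "jog_arm", "kwargs": {"rows": [0.69,1.5,0.5,0,0,-0.013,1,0.69,2.9,0,0,0,-0.013,1,0.69,3,0,0,0,-0.013,1,0.69,3,0,0,0,-0.013,1,0.69,3,0,0,0,-0.013,1,0.69,3,0,0,0,-0.013,1,0.69,3,0,0,0,-0.013,1,0.69,3,0,0,0,-0.013,1,0.69,3,0,0,0,-0.013,1,0.69,3,0,0,0,-0.013,1,0.69,3,0,0,0,-0.013,1,0.69,3,0,0,0,-0.013,1,0.69,3,0,0,0,-0.013,1,0.69,3,0,0,0,-0.012,1,0.59,3,0,0,0,-0.012,1,0,1.2,0,0,0,0,1,0,0,0,0,0,0,1,0,0,0,0,0,0,1]}}

```text
clock: 10.88
eef_pos: [541.6, 390.1, 125.3]
eef_rot: [-3.14, 0.001, 1.8]
wrist_force: [-0.7, -0.1, -2.1]
finger_gap: 45.6
finger_force: 25.0
```

```bash
python3 - <<'E'
from w import *
z=shot("w4"); comps(z,22,tol=3); print();comps(z,130,tol=40)
cv2.imwrite("pics/w4.png",z["im"])
E
```

```text
eef [541.6 390.1 125.3] [-3.1402e+00  7.0000e-04  1.7998e+00] gap 45.6 t 10.88
px [327. 153.] z 23.0 c [529.2 444.3] size [22.9 71.9] deg 12.0 
px [629. 433.] z 24.7 c [793.1 299.8] size [23.1 38. ] deg 113.0 CUT

px [322. 179.] z 116.4 c [529.1 440.8] size [ 1.7 46.6] deg 13.1 
px [325. 272.] z 145.2 c [536.8 406.9] size [44.8 70.4] deg 103.1 
px [324. 418.] z 145.1 c [550.7 346.2] size [11.  44.5] deg 13.1
```

View pics/w4.png

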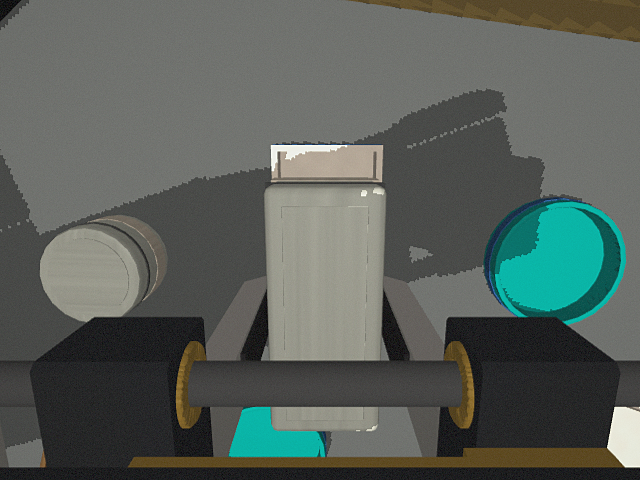

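The base's far end at (327,153) puts its centre at (541.2, 392.2), while the tin is at about (540.9, 390.5). I'll shift +1.7 mm in y and lower it.

Call:
{"fn": "jog_arm", "kwargs": {"rows": [0.03,0.17,-2,0,0,0,1,0,0,-2,0,0,0,1,0,0,-2,0,0,0,1,0,0,-1.5,0,0,0,1,0,0,-0.7,0,0,0,1,0,0,-0.4,0,0,0,1,0,0,-0.2,0,0,0,1,0,0,-0.1,0,0,0,1,0,0,-0.06,0,0,0,1,0,0,0,0,0,0,1]}}

```text
clock: 11.77
eef_pos: [542.6, 392.3, 37.4]
eef_rot: [3.141, -0.0, 1.799]
wrist_force: [0.2, -0.4, -1.8]
finger_gap: 45.9
finger_force: 25.0
```

Call:
{"fn": "jog_arm", "kwargs": {"rows": [0,0,-0.08,0,0,0,1,0,0,-0.07,0,0,0,1,0,0,-0.05,0,0,0,1,0,0,0,0,0,0,1]}}

```text
clock: 12.1
eef_pos: [542.5, 392.3, 35.4]
eef_rot: [3.141, -0.0, 1.799]
wrist_force: [-2.8, -1.9, 4.7]
finger_gap: 46.1
finger_force: 25.0
```

Call:
{"fn": "jog_arm", "kwargs": {"rows": [0,0,0,0,0,0,0.4,0,0,0,0,0,0,0.3,0,0,0,0,0,0,0.3,0,0,0,0,0,0,0.3,0,0,1.5,0,0,0,0.3,0,0,3,0,0,0,0.2,0,0,3,0,0,0,0,0,0,3,0,0,0,0,0,0,3,0,0,0,0,-2.8,-1,1,0,0,0,0,-2.8,-1,0,0,0,0,0,-2.8,-1,0,0,0,0,0,-2.8,-1,0,0,0,0,0,-2.8,-1,0,0,0,0,0,0,0,0,0,0,0,0,0,0,0,0,0,0,0]}}

```text
clock: 13.43
eef_pos: [401.8, 342.2, 180.3]
eef_rot: [3.141, -0.0, 1.8]
wrist_force: [0.2, 0.2, 0.7]
finger_gap: 93.7
finger_force: 0.0
```

```bash
python3 - <<'E'
from w import *
z=shot("w5"); comps(z,51,tol=5); comps(z,57,brown=True)
E
```

```text
eef [401.8 342.2 180.3] [ 3.1406e+00 -4.0000e-04  1.7995e+00] gap 93.7 t 13.43
px [528. 212.] z 55.2 c [538.8 392. ] size [ 48.6 102.2] deg 103.0 
px [325. 234.] z 51.3 c [400.7 344. ] size [61.4 61.4] deg 148.4 
px [274. 413.] z 56.9 c [394.3 191.7] size [12.9 22.8] deg 13.0
```

Call:
{"fn": "jog_arm", "kwargs": {"rows": [0,0.15,-2.5,0,0,0,0,0,0,-2.5,0,0,0,0,0,0,-2.5,0,0,0,0,0,0,-2.5,0,0,0,0,0,0,-2.5,0,0,0,0,0,0,-1.8,0,0,0,0,0,0,-0.6,0,0,0,0,0,0,0,0,0,0,0,0,0,0,0,0,0,1,0,0,0,0,0,0,1,0,0,0,0,0,0,1,0,0,0,0,0,0,1,0,0,0,0,0,0,1,0,0,0,0,0,0,1], "newtons": 25}}

```text
clock: 14.65
eef_pos: [402.5, 343.9, 31.3]
eef_rot: [3.141, -0.0, 1.799]
wrist_force: [-1.7, -1.2, 6.2]
finger_gap: 63.7
finger_force: 25.0
```

Call:
{"fn": "jog_arm", "kwargs": {"rows": [0,0,1,0,0,0,1,0,0,2,0,0,0,1,0,0,2.5,0,0,0,1,0,0,2.5,0,0,0,1,1,-0.84,1.4,0,0,0,1,2.12,-1.84,0,0,0,0,1,2.12,-1.84,0,0,0,0,1,2.12,-1.84,0,0,0,0,1,2.12,-1.84,0,0,0,0,1,2.12,-1.84,0,0,0,0,1,2.12,-1.84,0,0,0,0,1,2.12,-1.84,0,0,0,0,1,2.12,-1.84,0,0,0,0,1,2.12,-1.84,0,0,0,0,1,2.12,-1.84,0,0,0,0,1,2.12,-1.84,0,0,0,0,1,1.1,-1,0,0,0,0,1,0,0,0,0,0,0,1,0,0,0,0,0,0,1]}}

```text
clock: 16.23
eef_pos: [656.5, 122.5, 124.6]
eef_rot: [-3.141, -0.0, 1.798]
wrist_force: [-0.2, 0.9, -1.6]
finger_gap: 64.0
finger_force: 25.0
```

```bash
python3 - <<'E'
from w import *
z=shot("w6"); comps(z,22,tol=3,minpx=150); print();comps(z,140,tol=30)
# outer arc of the rim: fit circle radius 45 to the far outer boundary
W=cloud(z);hsv=cv2.cvtColor(z["im"],cv2.COLOR_BGR2HSV)
m=((hsv[...,2]>90)&(hsv[...,1]<90)&(abs(W[...,2]-22.5)<2.5)&(np.hypot(W[...,0]-657,W[...,1]-123)<60)).astype(np.uint8)
q=max(cv2.findContours(m,cv2.RETR_EXTERNAL,cv2.CHAIN_APPROX_NONE)[0],key=len); g=cast(z,q,22.5)
from scipy.optimize import least_squares
r=least_squares(lambda p:np.hypot(g[:,0]-p[0],g[:,1]-p[1])-45,[657,123],loss="cauchy",f_scale=1); print(r.x.round(1),len(g))
k=abs(r.fun)<2;print(k.sum())
cv2.imwrite("pics/w6.png",z["im"])
E
```

```text
eef [656.5 122.5 124.6] [-3.1410e+00 -2.0000e-04  1.7978e+00] gap 64.0 t 16.23
px [516. 133.] z 24.5 c [766.5 234.9] size [ 46.3 123.9] deg 83.8 CUT
px [606. 122.] z 24.6 c [806.6 233.4] size [ 41.8 150.9] deg 103.2 CUT
px [328. 208.] z 22.8 c [653.7 140. ] size [56.1 88.9] deg 10.6 

px [324. 305.] z 144.6 c [654.  129.5] size [50.3 61.5] deg 13.0 
[657.  122.7] 427
226
```

View pics/w6.png

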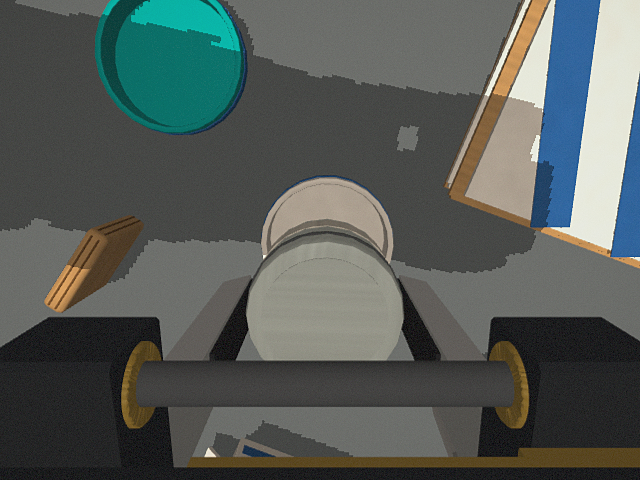

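The white round base rim (328,208) fits a circle centred at (657.0, 122.7), which is right under the tin. I'll lower it.

Call:
{"fn": "jog_arm", "kwargs": {"rows": [0.05,0,-2,0,0,0,1,0,0,-2,0,0,0,1,0,0,-2,0,0,0,1,0,0,-1.5,0,0,0,1,0,0,-0.7,0,0,0,1,0,0,-0.3,0,0,0,1,0,0,-0.2,0,0,0,1,0,0,-0.1,0,0,0,1,0,0,0,0,0,0,1]}}

```text
clock: 17.03
eef_pos: [657.3, 123.1, 37.5]
eef_rot: [3.14, 0.0, 1.799]
wrist_force: [-0.6, -0.1, -1.9]
finger_gap: 63.9
finger_force: 25.0
```

Call:
{"fn": "jog_arm", "kwargs": {"rows": [0,0,-0.08,0,0,0,1,0,0,-0.07,0,0,0,1,0,0,-0.06,0,0,0,1,0,0,0,0,0,0,1]}}

```text
clock: 17.37
eef_pos: [657.3, 122.9, 35.3]
eef_rot: [3.141, 0.0, 1.799]
wrist_force: [-1.3, -0.7, 3.8]
finger_gap: 63.7
finger_force: 25.0
```

Call:
{"fn": "jog_arm", "kwargs": {"rows": [0,0,0,0,0,0,0.28,0,0,0,0,0,0,0.2,0,0,0,0,0,0,0.2,0,0,0,0,0,0,0.2,0,0,1.5,0,0,0,0.2,0,0,3,0,0,0,0.2,0,0,3,0,0,0,0,0,0,3,0,0,0,0,0,-2.7,3,0,0,-0.043,0,0,-2.7,3,0,0,-0.043,0,0,-2.7,0.5,0,0,-0.043,0,0,-2.7,0,0,0,-0.043,0,0,-2.7,0,0,0,-0.043,0,0,-2.7,0,0,0,-0.043,0,0,-2.7,0,0,0,-0.043,0,0,-2.7,0,0,0,-0.043,0,0,-2.7,0,0,0,-0.043,0,0,0,0,0,0,0,0,0,0,0,0,0,0,0]}}

```text
clock: 18.95
eef_pos: [656.9, -121.2, 204.3]
eef_rot: [-3.141, -0.0, 1.41]
wrist_force: [0.8, 0.6, -0.2]
finger_gap: 94.1
finger_force: 0.0
```

```bash
python3 - <<'E'
from w import *
z=shot("w7"); cv2.imwrite("pics/w7.png",z["im"]); comps(z,30,tol=2.5); comps(z,54,tol=4)
im,d=manip.camera("top"); t=dict(im=im,d=d,**manip.camera_model("top")); comps(t,54,tol=4)
E
```

```text
eef [ 656.9 -121.2  204.3] [-3.1413e+00 -1.0000e-04  1.4101e+00] gap 94.1 t 18.95
px [325. 234.] z 30.6 c [ 654.7 -130.1] size [ 98.5 136.8] deg 79.4 
px [326. 204.] z 55.3 c [ 660.6 -100.7] size [67. 67.] deg 80.8 
px [521. 231.] z 55.4 c [ 809.7 -148. ] size [ 11.5 101.9] deg 118.3 
px [485. 258.] z 55.1 c [ 780. -164.] size [ 15.1 102.3] deg 118.2 
px [272. 160.] z 54.1 c [656. 123.] size [61.6 62.1] deg 14.5 
px [ 29. 183.] z 53.4 c [605.3 617.8] size [43.2 43.4] deg 151.8 
px [139. 214.] z 54.0 c [542.4 391. ] size [ 45.6 104.3] deg 102.9 
px [524. 233.] z 54.1 c [ 510.6 -389.9] size [59.1 59.3] deg 156.1
```

View pics/w7.png

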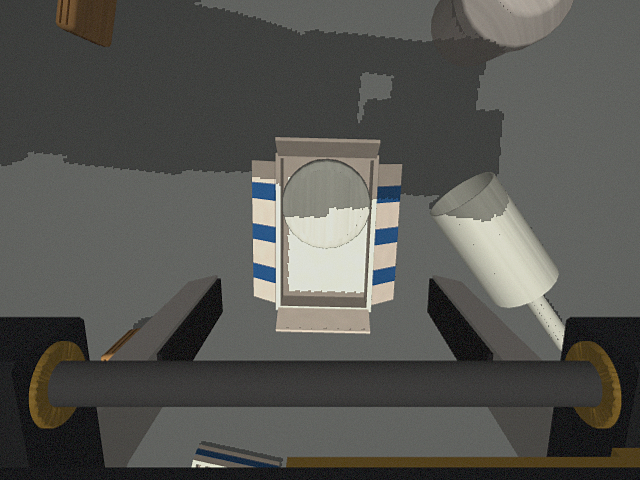

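All three tins stand in their bases, with tops at about 54. The wrist view shows the carton floor at (327,265), the end wall foot at about row 293 and the taped tin at (326,204). I'll measure the gap precisely.

```bash
cat > carton.py <<'E'
from w import *
def walls(z,a=np.radians(80),c=(660.6,-100.7)):
    W=cloud(z); ex=np.array([np.cos(a),np.sin(a)]); ey=np.array([-ex[1],ex[0]])
    X=(W[...,:2]-c)@ex; Y=(W[...,:2]-c)@ey; Z=W[...,2]   # origin at taped tin (carton x=29)
    out={}
    roi=(X>-115)&(X<45)&(abs(Y)<60)
    hsv=cv2.cvtColor(z["im"],cv2.COLOR_BGR2HSV)
    fl=(roi&(abs(Z-4.5)<3)&(abs(Y)<41)&(X<-20)).astype(np.uint8)
    q=max(cv2.findContours(fl,cv2.RETR_EXTERNAL,cv2.CHAIN_APPROX_NONE)[0],key=len); g=cast(z,q,4.)-c; gx,gy=g@ex,g@ey
    print("floor z",np.nanmedian(Z[fl>0]).round(1),"x min",np.percentile(gx,[1,5,10]).round(1),"y",gy.min().round(1),gy.max().round(1))
    s=(gx>-80)&(gx<-50)
    for sg in(1,-1):
        k=s&(gy*sg>25)
        if k.sum()>5:
            p=np.polyfit(gx[k],gy[k],1); print(" side",sg,"n",k.sum(),"slope deg",np.degrees(np.arctan(p[0])).round(2),"y",np.polyval(p,-65).round(1))
    k=(abs(gy)<30)&(gx<-85); p=np.polyfit(gy[k],gx[k],1) if k.sum()>5 else [0,0]; print(" endwall foot n",k.sum(),"slope deg",np.degrees(np.arctan(p[0])).round(2),"x",round(p[1],1))
    w=roi&(Z>9)&(Z<26)&(X<-75)&(abs(Y)<34); print(" endwall pts",w.sum(),"x",np.percentile(X[w],[10,50,90]).round(1))
    for sg in(1,-1):
        w=roi&(Z>9)&(Z<26)&(abs(X+65)<20)&(Y*sg>28)&(Y*sg<44)&(hsv[...,2]>60); print(" sidewall",sg,w.sum(),np.percentile(Y[w],[10,50,90]).round(1) if w.sum() else "")
    t=roi&(abs(Z-55)<3)&(abs(X)<45)
    q=max(cv2.findContours(t.astype(np.uint8),cv2.RETR_EXTERNAL,cv2.CHAIN_APPROX_NONE)[0],key=len); g=cast(z,q,54.); print(" tin circle",np.round(cv2.minEnclosingCircle(g.astype(np.float32)),1) if 0 else [np.round(v,1) for v in cv2.minEnclosingCircle(g.astype(np.float32))])
if __name__=="__main__":
    for a in(80,81): print(a); walls(dict(np.load("w7.npz")),np.radians(a))
E
python3 carton.py
```

```text
80
floor z 5.0 x min [-94.8 -94.6 -94.3] y -37.9 39.2
 side 1 n 31 slope deg -0.54 y 38.9
 side -1 n 31 slope deg -0.58 y -37.0
 endwall foot n 63 slope deg 0.57 x -94.2
 endwall pts 505 x [-93.8 -93.4 -92.9]
 sidewall 1 85 [38.8 39.  39.1]
 sidewall -1 91 [-37.2 -37.1 -36.8]
 tin circle [array([ 660.4, -100.7]), np.float64(34.5)]
81
floor z 5.0 x min [-95.  -95.  -93.9] y -37.5 40.8
 side 1 n 31 slope deg -1.54 y 40.0
 side -1 n 31 slope deg -1.6 y -35.8
 endwall foot n 63 slope deg 1.64 x -94.2
 endwall pts 504 x [-94.3 -93.5 -92.6]
 sidewall 1 85 [39.7 40.1 40.5]
 sidewall -1 90 [-36.3 -35.9 -35.5]
 tin circle [array([ 660.4, -100.7]), np.float64(34.5)]
```

The carton axis is at 79.4°. The gap runs from 35 to about 93.5 mm from the taped tin's centre, so it is 58 mm, and 31 + 22 = 53 is the snug pair. Thick packer next: I'll centre it by a squeeze along its thickness first.

Call:
{"fn": "jog_arm", "kwargs": {"rows": [-2.37,-1.3,-0.3,0,0,0.021,0,-2.37,-1.3,-0.3,0,0,0.021,0,-2.37,-1.3,-0.3,0,0,0.021,0,-2.37,-1.3,-0.3,0,0,0.021,0,-2.37,-1.3,-0.3,0,0,0.021,0,-2.37,-1.3,-0.3,0,0,0.021,0,-2.37,-1.3,-0.3,0,0,0.021,0,-2.37,-1.3,-0.3,0,0,0.021,0,0,0,0,0,0,0,0,0,0,0,0,0,0,0]}}

```text
clock: 19.88
eef_pos: [467.3, -223.7, 181.0]
eef_rot: [3.141, 0.0, 1.58]
wrist_force: [0.1, 0.4, 0.1]
finger_gap: 93.8
finger_force: 0.0
```

```bash
python3 - <<'E'
from w import *
z=shot("w8"); comps(z,57,brown=True)
E
```

```text
eef [ 467.3 -223.7  181. ] [3.1410e+00 2.0000e-04 1.5797e+00] gap 93.8 t 19.88
px [324. 240.] z 56.8 c [ 465.8 -225.3] size [30.2 59.4] deg 91.1
```

Call:
{"fn": "jog_arm", "kwargs": {"rows": [-0.1,-0.16,-2.5,0,0,0.005,0,0,0,-2.5,0,0,0,0,0,0,-2.5,0,0,0,0,0,0,-2.5,0,0,0,0,0,0,-2.5,0,0,0,0,0,0,-1.8,0,0,0,0,0,0,-0.6,0,0,0,0,0,0,0,0,0,0,0,0,0,0,0,0,0,1,0,0,0,0,0,0,1,0,0,0,0,0,0,1,0,0,0,0,0,0,1,0,0,0,0,0,0,1,0,0,0,0,0,0,1,0,0,0,0,0,0,1,0,0,0,0,0,0,1,0,0,0,0,0,0,1], "newtons": 8}}

```text
clock: 21.35
eef_pos: [466.4, -225.7, 31.6]
eef_rot: [-3.142, -0.0, 1.585]
wrist_force: [-0.5, -0.9, -0.4]
finger_gap: 37.4
finger_force: 0.0
```

Call:
{"fn": "jog_arm", "kwargs": {"rows": [0,0,0,0,0,0,1,0,0,0,0,0,0,1,0,0,0,0,0,0,1,0,0,0,0,0,0,1,0,0,0,0,0,0,1]}}

```text
clock: 21.77
eef_pos: [466.5, -225.7, 31.5]
eef_rot: [-3.142, 0.0, 1.585]
wrist_force: [-0.0, -0.0, -0.5]
finger_gap: 30.9
finger_force: 8.0
```

Call:
{"fn": "jog_arm", "kwargs": {"rows": [0,0,0,0,0,0,0.5,0,0,0,0,0,0,0,0,0,0,0,0,0,0,0,0,0,0,0,0,0,0,0,2.5,0,0,0,0,0,0,3.7,0,0,0,0,0,0,3.7,0,0,0,0,0,0,0,0,0,-0.1,0,0,0,0,0,0,-0.1,0,0,0,0,0,0,-0.1,0,0,0,0,0,0,-0.1,0,0,0,0,0,0,-0.1,0,0,0,0,0,0,-0.1,0,0,0,0,0,0,-0.1,0,0,0,0,0,0,-0.1,0,0,0,0,0,0,-0.1,0,0,0,0,0,0,-0.1,0,0,0,0,0,0,-0.1,0,0,0,0,0,0,-0.1,0,0,0,0,0,0,-0.1,0]}}

```text
clock: 23.43
eef_pos: [466.4, -225.7, 130.5]
eef_rot: [-3.142, 0.0, 0.28]
wrist_force: [0.3, -0.4, -0.0]
finger_gap: 93.9
finger_force: 0.0
```

Call:
{"fn": "jog_arm", "kwargs": {"rows": [0,0,0,0,0,-0.1,0,0,0,0,0,0,-0.1,0,0,0,0,0,0,-0.071,0,0,0,0,0,0,0,0,0,0,0,0,0,0,0]}}

```text
clock: 23.85
eef_pos: [466.4, -225.7, 130.5]
eef_rot: [-3.142, 0.0, 0.016]
wrist_force: [0.7, -0.2, 0.2]
finger_gap: 93.7
finger_force: 0.0
```

Call:
{"fn": "jog_arm", "kwargs": {"rows": [0,0,-2.5,0,0,0,0,0,0,-2.5,0,0,0,0,0,0,-2.5,0,0,0,0,0,0,-1.3,0,0,0,0,0,0,-0.3,0,0,0,0,0,0,0,0,0,0,0,0,0,0,0,0,0,0.3,0,0,0,0,0,0,1,0,0,0,0,0,0,1,0,0,0,0,0,0,1,0,0,0,0,0,0,1,0,0,0,0,0,0,1,0,0,0,0,0,0,1,0,0,0,0,0,0,1], "newtons": 25}}

```text
clock: 25.02
eef_pos: [466.6, -225.8, 39.9]
eef_rot: [3.141, -0.0, 0.014]
wrist_force: [-0.3, 1.1, 6.2]
finger_gap: 59.4
finger_force: 25.0
```

Call:
{"fn": "jog_arm", "kwargs": {"rows": [0,0,1,0,0,0,1,0,0,2.5,0,0,0,1,0,0,3,0,0,0,1,0,0,2.5,0,0,0,1,1.28,0.36,0,0,0,0.098,1,1.28,0.36,0,0,0,0.098,1,1.28,0.36,0,0,0,0.098,1,1.28,0.36,0,0,0,0.098,1,1.28,0.36,0,0,0,0.098,1,1.28,0.36,0,0,0,0.098,1,1.28,0.36,0,0,0,0.098,1,1.28,0.36,0,0,0,0.098,1,1.28,0.36,0,0,0,0.098,1,1.28,0.36,0,0,0,0.098,1,1.28,0.36,0,0,0,0.098,1,1.28,0.36,0,0,0,0.098,1,1.28,0.36,0,0,0,0.098,1,1.28,0.36,0,0,0,0.098,1,0,0,0,0,0,0,1,0,0,0,0,0,0,1]}}

```text
clock: 26.68
eef_pos: [645.5, -175.1, 129.5]
eef_rot: [-3.141, -0.0, 1.383]
wrist_force: [0.5, -0.2, -0.2]
finger_gap: 59.8
finger_force: 25.0
```

```bash
python3 - <<'E'
from w import *
from carton import walls
z=shot("w9"); cv2.imwrite("pics/w9.png",z["im"])
print("held:"); comps(z,150,brown=True,tol=15)
try: walls(z,np.radians(79.43))
except Exception as e: print(e)
E
```

```text
eef [ 645.5 -175.1  129.5] [-3.1411 -0.      1.3833] gap 59.8 t 26.68
held:
px [325. 309.] z 146.3 c [ 645.2 -172.4] size [33.1 59.4] deg 169.2 
floor z 5.0 x min [-82.3 -82.2 -82.1] y -38.3 38.8
 side 1 n 41 slope deg 0.05 y 38.4
 side -1 n 41 slope deg -0.34 y -37.8
 endwall foot n 0 slope deg 0.0 x 0
index -1 is out of bounds for axis 0 with size 0
```

View pics/w9.png

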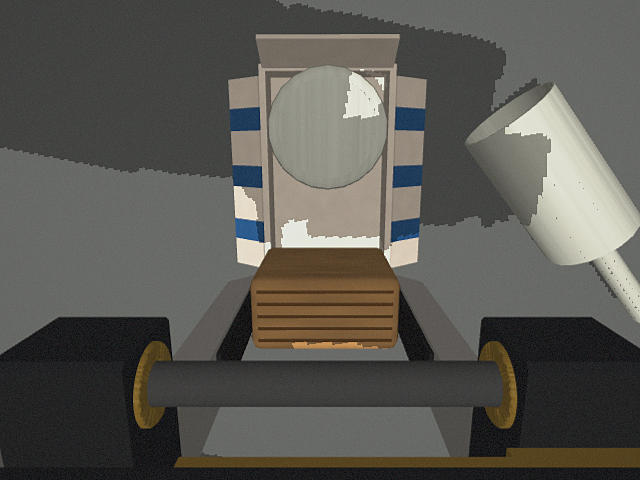

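The view shows the packer in hand (325,309) over the gap, square with the carton. I'll lower to just above the rim and check the pose.

Call:
{"fn": "jog_arm", "kwargs": {"rows": [0.03,-0.05,-1.5,0,0,0.003,1,0,0,-2,0,0,0,1,0,0,-1.2,0,0,0,1,0,0,-0.4,0,0,0,1,0,0,0,0,0,0,1,0,0,0,0,0,0,1]}}

```text
clock: 27.23
eef_pos: [646.1, -176.0, 79.4]
eef_rot: [3.141, 0.0, 1.388]
wrist_force: [1.0, -0.7, -1.0]
finger_gap: 59.7
finger_force: 25.0
```

Call:
{"fn": "jog_arm", "kwargs": {"rows": [0,0.02,-0.5,0,0,0,1,0,0,-0.5,0,0,0,1,0,0,-0.5,0,0,0,1,0,0,-0.5,0,0,0,1,0,0,0,0,0,0,1]}}

```text
clock: 27.65
eef_pos: [645.4, -175.4, 57.1]
eef_rot: [-3.14, -0.0, 1.389]
wrist_force: [-0.3, 0.5, -0.5]
finger_gap: 60.0
finger_force: 25.0
```

Call:
{"fn": "jog_arm", "kwargs": {"rows": [0,0,-0.4,0,0,0,1,0,0,-0.4,0,0,0,1,0,0,-0.2,0,0,0,1,0,0,-0.1,0,0,0,1,0,0,0,0,0,0,1]}}

```text
clock: 28.07
eef_pos: [645.9, -175.6, 47.3]
eef_rot: [-3.141, -0.0, 1.389]
wrist_force: [0.0, 0.8, -1.3]
finger_gap: 59.8
finger_force: 25.0
```

Call:
{"fn": "jog_arm", "kwargs": {"rows": [0,0,-0.1,0,0,0,1,0,0,-0.1,0,0,0,1,0,0,-0.08,0,0,0,1,0,0,0,0,0,0,1]}}

```text
clock: 28.4
eef_pos: [645.9, -175.6, 44.6]
eef_rot: [-3.141, -0.0, 1.389]
wrist_force: [0.1, 0.3, 0.2]
finger_gap: 59.5
finger_force: 25.0
```

Call:
{"fn": "jog_arm", "kwargs": {"rows": [0,0,-0.05,0,0,0,1,0,0,-0.03,0,0,0,1,0,0,0,0,0,0,1]}}

```text
clock: 28.65
eef_pos: [646.0, -175.6, 44.0]
eef_rot: [3.142, 0.0, 1.389]
wrist_force: [-0.7, -0.5, -0.1]
finger_gap: 60.1
finger_force: 25.0
```

Call:
{"fn": "jog_arm", "kwargs": {"rows": [0,0,-0.03,0,0,0,1,0,0,0,0,0,0,0.34,0,0,0,0,0,0,0.28,0,0,0,0,0,0,0.25,0,0,0,0,0,0,0.25,0,0,0.8,0,0,0,0.25,0,0,2,0,0,0,0.25,0,0,2.5,0,0,0,0.25,0,0,3,0,0,0,0,0,0,3,0,0,0,0,0,0,3,0,0,0,0,0,0,1,0,0,0,0,0,0,0,0,0,0,0]}}

```text
clock: 29.73
eef_pos: [646.8, -175.9, 200.1]
eef_rot: [3.136, 0.001, 1.389]
wrist_force: [-1.0, 0.2, 0.6]
finger_gap: 93.9
finger_force: 0.0
```

```bash
python3 - <<'E'
from w import *
z=shot("w10"); cv2.imwrite("pics/w10.png",z["im"][150:390,200:450].repeat(2,0).repeat(2,1))
r=comps(z,61,brown=True)[0]; a=np.radians(79.43);ex=np.array([np.cos(a),np.sin(a)])
print("s,y",-(np.array(r[0])-(660.6,-100.7))@ex,(np.array(r[0])-(660.6,-100.7))@[-ex[1],ex[0]])
comps(z,54.5,tol=2.5)
E
```

```text
eef [ 646.8 -175.9  200.1] [3.1363e+00 7.0000e-04 1.3888e+00] gap 93.9 t 29.73
px [322. 233.] z 60.8 c [ 645.5 -174.8] size [30.4 59.3] deg 169.5 
s,y 75.59556617806162 1.2219988714293244
px [324. 130.] z 55.3 c [ 660.3 -101.2] size [66.5 66.7] deg 79.6 
px [531. 155.] z 55.4 c [ 809.9 -147.9] size [  7.5 100.2] deg 118.3 
px [493. 185.] z 55.1 c [ 780.1 -164.5] size [ 11.3 100.5] deg 118.4 
px [216. 462.] z 54.5 c [ 520.7 -363.4] size [13.6 59.1] deg 169.3
```

View pics/w10.png

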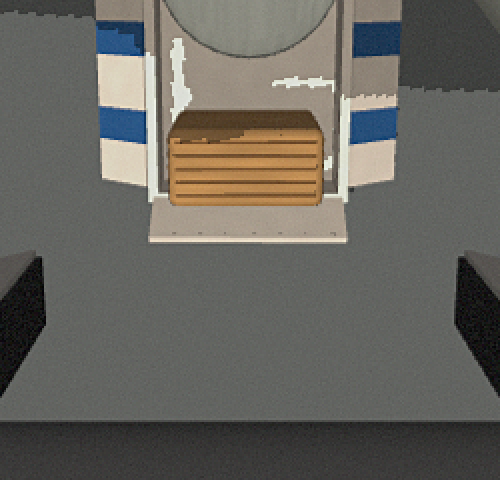

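The crop shows the thick packer (245,165) standing square against the end wall with its top at about 60, and about 25 mm left to the taped tin. Next is the middle packer.

Call:
{"fn": "jog_arm", "kwargs": {"rows": [-1.66,2.6,-0.1,0,0,0.006,0,-1.66,2.6,-0.1,0,0,0.006,0,-1.66,2.6,-0.1,0,0,0.006,0,-1.66,2.6,-0.1,0,0,0.006,0,-1.66,2.6,-0.1,0,0,0.006,0,-1.66,2.6,-0.1,0,0,0.006,0,-1.66,2.6,-0.1,0,0,0.006,0,-1.66,2.6,-0.1,0,0,0.006,0,-1.66,2.6,-0.1,0,0,0.006,0,-1.66,2.6,-0.1,0,0,0.006,0,-1.66,2.6,-0.1,0,0,0.006,0,-1.66,2.6,-0.1,0,0,0.006,0,-1.66,2.6,-0.1,0,0,0.006,0,-1.66,2.6,-0.1,0,0,0.006,0,-1.66,2.5,-0.1,0,0,0.006,0,0,0,0,0,0,0,0,0,0,0,0,0,0,0]}}

```text
clock: 31.2
eef_pos: [395.8, 213.8, 180.1]
eef_rot: [-3.139, 0.001, 1.481]
wrist_force: [-0.7, -0.6, -1.1]
finger_gap: 94.0
finger_force: 0.0
```

```bash
python3 - <<'E'
from w import *
z=shot("w11"); comps(z,57,brown=True)
E
```

```text
eef [395.8 213.8 180.1] [-3.1393e+00  1.3000e-03  1.4813e+00] gap 94.0 t 31.2
px [325. 235.] z 56.8 c [395.6 214.9] size [21.1 59.5] deg 84.4
```

Call:
{"fn": "jog_arm", "kwargs": {"rows": [0.03,0.08,-2.5,0,0,-0.008,0,0,0,-2.5,0,0,0,0,0,0,-2.5,0,0,0,0,0,0,-2.5,0,0,0,0,0,0,-2.5,0,0,0,0,0,0,-1.8,0,0,0,0,0,0,-0.6,0,0,0,0,0,0,0,0,0,0,0.4,0,0,0,0,0,0,0.6,0,0,0,0,0,0,1,0,0,0,0,0,0,1,0,0,0,0,0,0,1,0,0,0,0,0,0,1,0,0,0,0,0,0,1,0,0,0,0,0,0,1,0,0,0,0,0,0,1,0,0,0,0,0,0,1,0,0,0,0,0,0,1], "newtons": 8}}

```text
clock: 32.75
eef_pos: [397.3, 214.2, 32.6]
eef_rot: [-3.142, -0.0, 1.471]
wrist_force: [0.0, 0.3, 1.2]
finger_gap: 24.0
finger_force: 0.3
```

Call:
{"fn": "jog_arm", "kwargs": {"rows": [0,0,0,0,0,0,1,0,0,0,0,0,0,1,0,0,0,0,0,0,1,0,0,0,0,0,0,1,0,0,0,0,0,0,1]}}

```text
clock: 33.17
eef_pos: [397.2, 214.2, 32.6]
eef_rot: [-3.142, 0.0, 1.471]
wrist_force: [-1.2, -0.2, 0.4]
finger_gap: 21.7
finger_force: 8.0
```

Call:
{"fn": "jog_arm", "kwargs": {"rows": [0,0,0,0,0,0,0.5,0,0,0,0,0,0,0,0,0,0,0,0,0,0,0,0,0,0,0,0,0,0,0,2.5,0,0,0,0,0,0,3.7,0,0,0,0,0,0,3.7,0,0,0,0,0,0,0,0,0,-0.1,0,0,0,0,0,0,-0.1,0,0,0,0,0,0,-0.1,0,0,0,0,0,0,-0.1,0,0,0,0,0,0,-0.1,0,0,0,0,0,0,-0.1,0,0,0,0,0,0,-0.1,0,0,0,0,0,0,-0.1,0,0,0,0,0,0,-0.1,0,0,0,0,0,0,-0.1,0,0,0,0,0,0,-0.1,0,0,0,0,0,0,-0.1,0,0,0,0,0,0,-0.1,0]}}

```text
clock: 34.83
eef_pos: [397.2, 214.2, 131.6]
eef_rot: [3.142, 0.0, 0.166]
wrist_force: [-0.4, 0.5, 0.4]
finger_gap: 94.0
finger_force: 0.0
```

Call:
{"fn": "jog_arm", "kwargs": {"rows": [0,0,0,0,0,-0.1,0,0,0,0,0,0,-0.1,0,0,0,0,0,0,-0.071,0,0,0,0,0,0,0,0,0,0,0,0,0,0,0]}}

```text
clock: 35.25
eef_pos: [397.2, 214.2, 131.6]
eef_rot: [-3.142, 0.0, -0.098]
wrist_force: [-0.2, 0.1, 0.6]
finger_gap: 93.9
finger_force: 0.0
```

Call:
{"fn": "jog_arm", "kwargs": {"rows": [0,0,-2.5,0,0,0,0,0,0,-2.5,0,0,0,0,0,0,-2.5,0,0,0,0,0,0,-1.3,0,0,0,0,0,0,-0.35,0,0,0,0,0,0,0,0,0,0,0,0,0,0,0,0,0,0.3,0,0,0,0,0,0,1,0,0,0,0,0,0,1,0,0,0,0,0,0,1,0,0,0,0,0,0,1,0,0,0,0,0,0,1,0,0,0,0,0,0,1,0,0,0,0,0,0,1], "newtons": 25}}

```text
clock: 36.42
eef_pos: [397.4, 214.2, 40.5]
eef_rot: [-3.141, -0.0, -0.1]
wrist_force: [-0.5, -1.0, 5.9]
finger_gap: 60.1
finger_force: 25.0
```

Call:
{"fn": "jog_arm", "kwargs": {"rows": [0,0,1,0,0,0,1,0,0,2.5,0,0,0,1,0,0,3,0,0,0,1,0,0,3,0,0,0,1,1.585,-2.264,0,0,0,0.093,1,1.585,-2.264,0,0,0,0.093,1,1.585,-2.264,0,0,0,0.093,1,1.585,-2.264,0,0,0,0.093,1,1.585,-2.264,0,0,0,0.093,1,1.585,-2.264,0,0,0,0.093,1,1.585,-2.264,0,0,0,0.093,1,1.585,-2.264,0,0,0,0.093,1,1.585,-2.264,0,0,0,0.093,1,1.585,-2.264,0,0,0,0.093,1,1.585,-2.264,0,0,0,0.093,1,1.585,-2.264,0,0,0,0.093,1,1.585,-2.264,0,0,0,0.093,1,1.585,-2.264,0,0,0,0.093,1,1.585,-2.264,0,0,0,0.093,1,1.585,-2.264,0,0,0,0.093,1]}}

```text
clock: 38.08
eef_pos: [651.3, -149.2, 135.7]
eef_rot: [-3.141, -0.0, 1.392]
wrist_force: [0.0, 0.1, -0.2]
finger_gap: 59.8
finger_force: 25.0
```

Call:
{"fn": "jog_arm", "kwargs": {"rows": [0,0,-1.5,0,0,0,1,0,0,-2,0,0,0,1,0,0,-1.5,0,0,0,1,0,0,-0.3,0,0,0,1,0,0,0,0,0,0,1,0,0,0,0,0,0,1]}}

```text
clock: 38.58
eef_pos: [651.2, -148.0, 83.4]
eef_rot: [3.141, 0.0, 1.388]
wrist_force: [-0.5, -0.7, 1.1]
finger_gap: 59.8
finger_force: 25.0
```

Call:
{"fn": "jog_arm", "kwargs": {"rows": [0,0,-0.5,0,0,0,1,0,0,-0.5,0,0,0,1,0,0,-0.5,0,0,0,1,0,0,-0.5,0,0,0,1,0,0,0,0,0,0,1]}}

```text
clock: 39.0
eef_pos: [650.3, -147.9, 60.8]
eef_rot: [-3.14, -0.0, 1.388]
wrist_force: [0.5, 1.3, -0.4]
finger_gap: 60.0
finger_force: 25.0
```

```bash
python3 - <<'E'
from w import *
z=shot("w12"); comps(z,60.8,brown=True,tol=3,minpx=100); comps(z,80,brown=True,tol=8,minpx=100); print(manip.read_state()["wrist_force"])
cv2.imwrite("pics/w12.png",z["im"][130:430,180:470].repeat(2,0).repeat(2,1))
E
```

```text
eef [ 650.3 -147.9   60.8] [-3.1399e+00 -1.0000e-04  1.3878e+00] gap 60.0 t 39.0
px [324. 277.] z 60.9 c [ 651.2 -137.4] size [ 3.1 58.1] deg 170.0 
px [326. 349.] z 61.0 c [ 646.1 -170.8] size [11.3 59.2] deg 169.5 
px [325. 311.] z 77.0 c [ 649.9 -146.5] size [22.3 59.3] deg 169.5 
[-0.17471444 -0.1226241  -0.47620908]
```

View pics/w12.png

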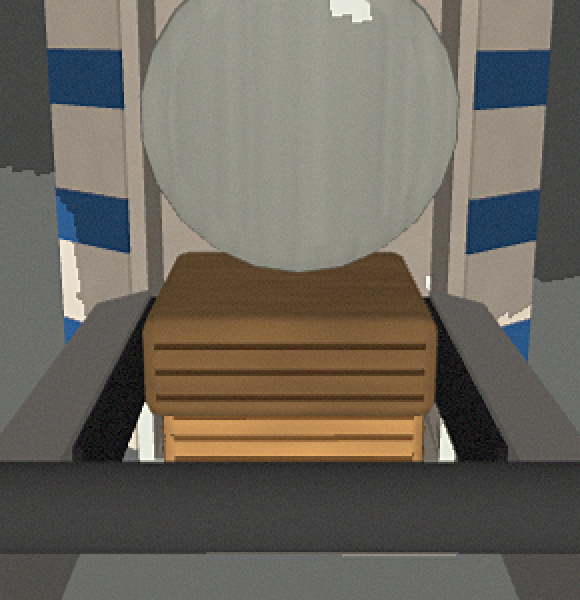

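The middle packer sits between the taped tin and the thick packer with no contact force. I'll keep lowering.

Call:
{"fn": "jog_arm", "kwargs": {"rows": [0,0,-0.4,0,0,0,1,0,0,-0.4,0,0,0,1,0,0,-0.2,0,0,0,1,0,0,-0.15,0,0,0,1,0,0,-0.1,0,0,0,1,0,0,0,0,0,0,1]}}

```text
clock: 39.55
eef_pos: [650.8, -148.0, 49.4]
eef_rot: [-3.141, -0.0, 1.388]
wrist_force: [0.0, 0.6, -0.2]
finger_gap: 59.7
finger_force: 25.0
```

Call:
{"fn": "jog_arm", "kwargs": {"rows": [0,0,-0.2,0,0,0,1,0,0,-0.15,0,0,0,1,0,0,-0.07,0,0,0,1,0,0,-0.05,0,0,0,1,0,0,0,0,0,0,1]}}

```text
clock: 39.97
eef_pos: [650.8, -148.1, 44.8]
eef_rot: [-3.141, 0.0, 1.388]
wrist_force: [-0.1, 0.5, -0.5]
finger_gap: 59.7
finger_force: 25.0
```

Call:
{"fn": "jog_arm", "kwargs": {"rows": [0,0,-0.03,0,0,0,1,0,0,-0.03,0,0,0,1,0,0,0,0,0,0,1]}}

```text
clock: 40.22
eef_pos: [650.9, -148.1, 44.6]
eef_rot: [3.141, 0.0, 1.388]
wrist_force: [-0.6, 0.2, 2.4]
finger_gap: 60.0
finger_force: 25.0
```

Call:
{"fn": "jog_arm", "kwargs": {"rows": [0,0,0,0,0,0,0.34,0,0,0,0,0,0,0.28,0,0,0,0,0,0,0.25,0,0,0,0,0,0,0.25,0,0,0.8,0,0,0,0.25,0,0,2,0,0,0,0.25,0,0,2.5,0,0,0,0.25,0,0,3,0,0,0,0,0,0,3,0,0,0,0,0,0,3,0,0,0,0,0,0,1,0,0,0,0,0,0,0,0,0,0,0,0,0,0,0,0,0,0]}}

```text
clock: 41.3
eef_pos: [650.7, -148.0, 196.7]
eef_rot: [-3.141, -0.0, 1.388]
wrist_force: [-0.5, 0.0, -1.1]
finger_gap: 94.0
finger_force: 0.0
```

```bash
python3 - <<'E'
from w import *
z=shot("w13"); comps(z,60.5,brown=True,tol=4); cv2.imwrite("pics/w13.png",z["im"][90:390,180:470].repeat(2,0).repeat(2,1))
im,d=manip.camera("top"); t=dict(im=im,d=d,**manip.camera_model("top")); print("top");comps(t,54,tol=4,minpx=400);comps(t,57,tol=6,brown=True,minpx=100)
E
```

```text
eef [ 650.7 -148.   196.7] [-3.1412 -0.      1.3878] gap 94.0 t 41.3
px [325. 234.] z 60.7 c [ 650.4 -147.4] size [21.6 59.3] deg 169.5 
px [325. 269.] z 60.8 c [ 645.5 -174.6] size [30.6 59.4] deg 169.5 
top
px [378. 158.] z 54.2 c [662.4 -91.5] size [49.3 67.8] deg 166.0 
px [272. 160.] z 54.2 c [655.5 123.6] size [60.3 61.5] deg 90.4 
px [139. 214.] z 54.2 c [542.2 391.1] size [ 45.7 103.9] deg 103.0 
px [524. 233.] z 54.1 c [ 510.5 -389.9] size [59.  59.1] deg 156.2 
px [ 23. 113.] z 56.3 c [750.2 636.6] size [ 6.3 94.4] deg 97.0 CUT
px [ 59. 166.] z 53.8 c [642.4 558.2] size [  4.8 160.5] deg 5.7 
px [292. 231.] z 55.3 c [510.2  80.5] size [13.9 58.9] deg 65.9
```

View pics/w13.png

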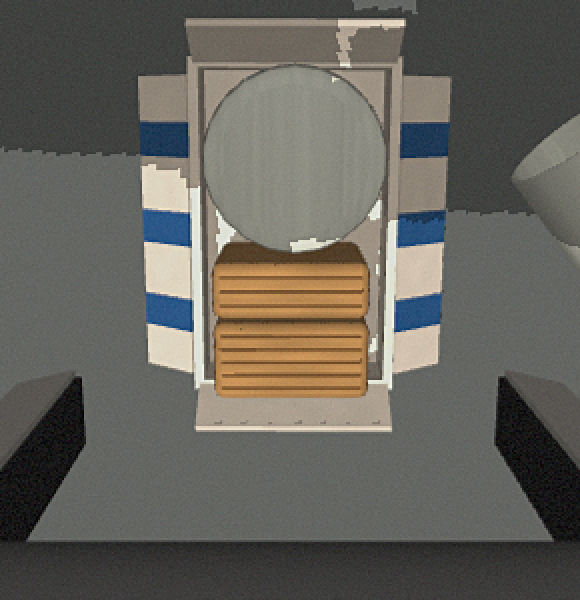

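The crop shows both packers (290,290) and (290,355) side by side, square, and both with tops at about 60. All three tins are seated, the thin packer stands untouched at (510,80), and the gripper is clear. I'll hand the job in.

```bash
python3 -c "
from cell import manip
print(manip.sign_off())"
```

```text
the job is handed in; nothing more can be done
None
```

The job is handed in at about 41 s: the three tins stand flat in their own bases, the thick and middle packers fill the carton gap side by side on its floor, and the thin packer is untouched on the table; the sign-off returned no verdict.

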